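# Unclip the clogged dust filter's cover

### The job

The dust filter whose housing shows the red lamp is due for a change. Squeeze the two blue snap tabs of its white cover together to unclip it, lift the cover straight off and set it down gently, flat and right way up, in the green tray. Leave the cover of the housing with the green lamp clipped on.

Things in the scene. Friction and masses are not known exactly. Their poses are not given: they have to be found in the camera images.
- cover: White clip-on cover on the RED-lamp housing, 170 g: skirts z 0-26 mm, plate 100 x 90 mm (x by y) z 26-34. Origin: centre of the skirts' foot; z up; clipped on, it is 34 mm above the table. Two blue upright tabs on top, z 34-64, at x = 0, 24 mm wide in x, outer faces at y = +24 and -24 mm (48 overall): squeeze along y, hold by them. Comes off only with both in; lift straight up 40 mm or more.
- cover_left (a joint): Inward travel of the cover's +y tab: 0 = sprung out, its hook (inside the housing) caught about 5 mm under the rim; 0.008 m = squeezed fully in to its stop (both in: 32 mm over the tabs). The spring takes 2 N rising to 5 N and pushes the tab back when let go.
- cover_right (a joint): Inward travel of the cover's -y tab, same values and spring. A tab is free of the rim above about 5 mm.
- other_cover: Same cover, on the GREEN-lamp housing; leave it alone. Both housings: grey boxes fixed to the table, 60 mm high, rim 110 x 110 mm around the cover (2 mm side play), plus a 30 mm block on the cover's +x side with the lamp, 22 mm across, 70 mm from the cover's centre, reaching 66 mm above the table.
- tray: Open green tray fixed to the table, outside 170 x 160 mm (x by y), 30 mm high, walls and floor 5 mm thick. Origin: centre of its underside, on the table; z up.
Mind the look-alikes: they are no part of the job. Of the things that look like the tray, the larger one is meant.

How it is judged (in metres and radians):
On the way, in this order (a step that is already met when the one before it is completed fails the run):
1. both tabs of the red-lamp housing's cover are squeezed in while the cover is still on its housing (value of joint each of cover_left, cover_right above 0.003 m and distance of cover from where it was at the start of the episode below 0.012 m), for 0.1 s.
2. the cover is lifted clear of its housing (height (world z) of cover above 0.068 m), for 0.1 s.
At the end, for the whole second after the job is handed in: The red-lamp cover rests in the green tray, let go, tabs sprung out: centre within 60 mm of the tray centre, origin lower than 15 mm above the table, upright within 10 degrees; the other cover is still clipped on, within 12 mm of its start (horizontal distance between cover and tray below 0.06 m and height (world z) of cover below 0.015 m and z of cover in the frame of tray above 0 m and angle between cover's own z axis and vertical below 0.17 rad and linear speed of cover below 0.02 m/s and contact force between the fingers and cover below 0.1 N and value of joint each of cover_left, cover_right below 0.003 m and distance of other_cover from where it was at the start of the episode below 0.012 m); the robot touches nothing.
It fails at once if the cover is dropped (falls free faster than 0.6 m/s, a drop of about 20 mm) (contact force between the fingers and cover below 0.05 N and linear speed of cover above 0.6 m/s).
It fails at once if the other cover is moved by more than 12 mm (distance of other_cover from where it was at the start of the episode above 0.012 m).
It also fails if it takes over 42 s, if anything falls off the work surface, if the arm or the gripper's body presses on something with over 40 N, if the wrist force passes 120 N, or if a joint passes its speed limit or range.

### The arm

A 6-joint arm with a two-finger parallel gripper is mounted at the origin on the work surface. World frame = base frame: x ahead of the robot, y to its left, z up, the work surface at z = 0. Lengths are in m, angles in degrees, forces in N, time in s.
With the tool pointing down it reaches from about 0.35 to 0.975 m from the base axis. Payload 7.1 kg.
Tool frame: the origin (TCP) lies at the very end of the fingers, on their centre line; the grasp point (between the pads) lies 19 mm behind it; z points along the fingers, y is the direction in which the jaws open and shut (so a half turn about z gives the same grasp; the last joint's range is limited). The gripper opens to 88 mm and grips with 3 to 60 N. Pads are 20 mm wide; open, the fingers measure 115 mm over their backs; the gripper's body (75 mm by 178 mm) begins 61 mm behind the grasp point.
Start: joints at [63.942, 24.242, 93.386, -0, 62.372, -1.089], TCP at [0.264, 0.567, 0.223] pointing down, gripper open.
Joint ranges: [-172.04, 172.04], [-51.8, 120.97], [4.93, 147.93], [-75.15, 255.16], [6.16, 154.13], [-145.62, 145.62]. Speed limits (degrees/s): [136.94, 136.94, 172.46, 180, 180, 180].

### API

Orientations are given as [roll, pitch, yaw] about the fixed x, y, z axes, in that order (R = Rz(yaw) Ry(pitch) Rx(roll)).
In Python, from station import monitor, eyes, arm, finder gives the robot as it stands.
- The arm moves only by the tool step_arm, never from a script. Its argument "moves" is a list of rows, each a list of 5 numbers: the closure, from 0 (fully open) to 1 (shut), then the shift along the tool's x, y, z in m, then the turn about the tool's z in rad. A call has 1 to 12 rows; each row shifts and turns the commanded pose from where the row before left it, along the tool's axes as they then stand; what a row does not reach is not made up. A row lasts 1/10 s, in which the tool goes at most 50 mm and 8.59 degrees, less where a joint would pass 70% of its speed; a pose out of reach is approached as far as the arm can. A call is refused whole if a number of a shift passes 0.05 or a number of a turn 0.15, either way. A call with a gripper value outside its range is refused whole. The fingers move at their own pace and stop on an object; "grip_force" is the grip in N (left out, the last holds). Time passes only in rows, so rows that do not move let the fingers close. It gives the time, the measured TCP pose, the force and the opening at its end, in the units of the state.
- monitor.read_state(): the state, without advancing time (a new reading comes with each control period).
- eyes.grab_frame(name): name is "scene" or "top" or "wrist"; returns a dict with "pixels" (420x560x3 uint8, red, green, blue), "mtx" (3x3 intrinsics, pixels), "k1" (the pictures are not rectified: a ray, as slopes to the right and down, at radius r is drawn at 1 + k1 r^2 times it, then the intrinsics apply), "xyz" and "attitude" of the camera in the world. Camera axes: x right, y up, looking along -z (the intrinsics and any distortion apply to the point x, -y, -z); pixel columns grow to the right and rows downward; lengths in m; the calibration is good to about 2 mm. A picture is of the moment at which its call begins. There is no depth.
- arm.sign_off(): hands the job in, once; it reports no verdict.
Trained networks look in the newest picture that a camera, given by its name, has taken for a name from the list of things; names that differ only in an ending like _2 or _b are one class to them, and where a whole thing is asked for, a point or a joint stands for the part that bears it (a point fixed in the world has none). Each returns a list of dicts, best first, with "confidence" (0 to 1); they miss things now and then, are a little off and sometimes report something else, mostly with a low value. They report only what shows in the picture. A call takes as long as a camera call. They do not tell look-alikes from the thing itself.
- finder.search_frame(target, camera): "bbox" ([left, top, width, height] in pixels, round what is visible of it).
- finder.tip_of(target, camera): "pixel" ([column, row] in pixels: a listed point, or the origin of a listed thing).
The state is a dict: "clock": time; "joint_pos": joint angles; "qd": joint speeds; "tau": joint torques, N m; "position": TCP position; "ee_rot": TCP orientation; "ft_force": force on the tool from outside, world axes, zero at the start; "torque": the same for the moment, N m; "opening": opening from 0.0 (shut) to 1.0 (fully open).
Only numpy, scipy, OpenCV 4.12 (cv2) and the standard library are available. Lean on these libraries where they do the work, as an engineer would, in place of code of your own. Each camera call takes 0.05 s, during which the arm holds its last target.

## Working session

There is one attempt and no reset: what is moved stays moved. The work goes in short steps, Python scripts to look and compute and a tool call to move; the robot and the scene stay as the last step left them, time stands still between calls to the robot, and variables do not carry over. Pictures are saved under pics/ and viewed, and the job is handed in when it is done.

Besides the shell and the picture viewer there is one more tool, called as name([rows], argument=value, ...), one row to a line, values as JSON. step_arm: Moves the arm, as the interface text tells. Its arguments: {"type":"object","properties":{"moves":{"type":"array","items":{"type":"array","items":{"type":"number"}}},"grip_force":{"type":"number"}},"required":["moves"]}

```bash
ls; mkdir -p pics
cat > h.py <<'E'
import numpy as np, cv2
from scipy.spatial.transform import Rotation as R
from station import monitor, eyes, arm, finder
def att(f):
    a=np.array(f["attitude"],float)
    return a if a.shape==(3,3) else (R.from_euler('xyz',a,degrees=True).as_matrix() if a.size==3 else None)
def px2w(f,p,z):
    K=np.array(f["mtx"]);k=f["k1"]
    d=np.array([(p[0]-K[0,2])/K[0,0],(p[1]-K[1,2])/K[1,1]]);s=d.copy()
    for _ in range(30): s=d/(1+k*(s@s))
    r=att(f)@np.array([s[0],-s[1],-1]);o=np.array(f["xyz"])
    return o+r*(z-o[2])/r[2]
def w2px(f,P):
    K=np.array(f["mtx"]);c=att(f).T@(np.array(P)-np.array(f["xyz"]))
    s=np.array([c[0],-c[1]])/-c[2]; s=s*(1+f["k1"]*(s@s))
    return np.array([K[0,0]*s[0]+K[0,2],K[1,1]*s[1]+K[1,2]])
def save(f,n): cv2.imwrite("pics/"+n,cv2.cvtColor(f["pixels"],cv2.COLOR_RGB2BGR))
E
python3 - <<'E'
from h import *
print(monitor.read_state())
for c in ["top","scene","wrist"]:
    f=eyes.grab_frame(c);save(f,c+"0.png");print(c,f["mtx"],f["k1"],f["xyz"],f["attitude"])
    for t in ["cover","tray"]:
        print(t,finder.search_frame(t,c),finder.tip_of(t,c))
E
```

```text
pics
{'clock': 0.0, 'joint_pos': array([ 6.39440768e+01,  2.42827556e+01,  9.34307975e+01,  1.71259688e-03,
        6.23710574e+01, -1.08789321e+00]), 'qd': array([-0.04902663,  0.04023906, -0.03264006,  0.0093547 ,  0.03769088,
       -0.1129561 ]), 'tau': array([ 8.12596863e-05, -5.44622684e+01, -2.73668790e+01,  6.44190679e-02,
        2.25440593e-02, -1.18389485e-04]), 'position': array([0.2635443 , 0.56612042, 0.2219243 ]), 'ee_rot': array([-1.79915434e+02, -3.12228894e-03,  1.55031172e+02]), 'ft_force': array([-0.06869267, -0.14129191,  0.19754777]), 'torque': array([-0.06836676, -0.05808288,  0.01104871]), 'opening': 1.001356086919071}
top [[539.81843746   0.         274.32319289]
 [  0.         539.81843746 197.7728811 ]
 [  0.           0.           1.        ]] -0.16758193346395203 [ 0.24457927 -0.20616869  1.62159236] [  8.77666158   0.62752087 -90.07922891]
cover [] [{'pixel': [218.1, 214.6], 'confidence': 0.83}]
tray [{'bbox': [405.4, 174.3, 49.5, 44.8], 'confidence': 0.94}, {'bbox': [270.7, 160.2, 57.2, 63.1], 'confidence': 0.87}] [{'pixel': [426.1, 195.7], 'confidence'
[... 282 characters left out ...]
58]
cover [{'bbox': [279.9, 161.1, 51.8, 28.9], 'confidence': 0.74}] [{'pixel': [303.2, 187.3], 'confidence': 0.63}]
tray [{'bbox': [68.0, 281.6, 70.2, 61.6], 'confidence': 0.75}, {'bbox': [205.8, 210.3, 91.8, 64.9], 'confidence': 0.74}, {'bbox': [349.6, 135.2, 42.3, 23.0], 'confidence': 0.36}] [{'pixel': [102.1, 313.4], 'confidence': 0.97}, {'pixel': [251.1, 243.8], 'confidence': 0.81}, {'pixel': [370.2, 158.8], 'confidence': 0.42}]
wrist [[375.50535713   0.         285.45785895]
 [  0.         375.50535713 210.38328547]
 [  0.           0.           1.        ]] -0.031743562785056634 [0.18786379 0.60032473 0.38479951] [-1.76072802e+01  2.38638578e-02  6.50116423e+01]
cover [] []
tray [] []
```

View pics/top0.png

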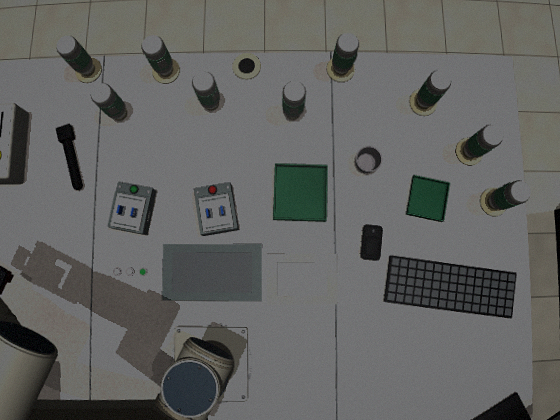

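View pics/scene0.png

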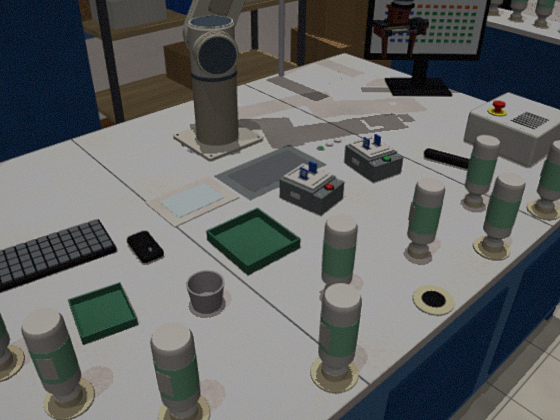

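The top view shows the red-lamp housing at (215,212) and the green-lamp look-alike at (131,209). The larger tray is at (300,192) and the smaller look-alike is at (428,198). I choose the red-lamp housing and the larger tray, and I'll check both in a close crop.

Run:
```python
from h import *
f=eyes.grab_frame("top")
im=cv2.cvtColor(f["pixels"],cv2.COLOR_RGB2BGR)
c=cv2.convertScaleAbs(im[150:250,180:340],alpha=1.8)
cv2.imwrite("pics/crop1.png",cv2.resize(c,None,fx=5,fy=5,interpolation=cv2.INTER_CUBIC))
hsv=cv2.cvtColor(im,cv2.COLOR_BGR2HSV)
b=cv2.inRange(hsv,(105,110,50),(130,255,255));b[:, :185]=0;b[:,245:]=0;b[:195]=0;b[240:]=0
n,l,s,ce=cv2.connectedComponentsWithStats(b)
for i in range(1,n): print("blue",s[i],ce[i],px2w(f,ce[i],0.098-0.002))
r=cv2.inRange(hsv,(0,120,50),(8,255,255))|cv2.inRange(hsv,(172,120,50),(180,255,255))
n,l,s,ce=cv2.connectedComponentsWithStats(r)
for i in range(1,n):
    if s[i][4]>5: print("red",s[i],ce[i],px2w(f,ce[i],0.066))
g=cv2.inRange(hsv,(60,120,20),(90,255,255))
g[:, :265]=0;g[:,335:]=0;g[:155]=0;g[230:]=0
g=cv2.morphologyEx(g,cv2.MORPH_OPEN,np.ones((3,3)))
cs,_=cv2.findContours(g,0,2);k=max(cs,key=cv2.contourArea);q=cv2.minAreaRect(k);B=cv2.boxPoints(q);print("tray",q)
w=np.array([px2w(f,p,0.03) for p in B]);print(w,w.mean(0),np.linalg.norm(w[0]-w[1]),np.linalg.norm(w[1]-w[2]))
```

```text
blue [220 206   3   9  19] [221.26315789 209.52631579] [ 0.44662924 -0.03807566  0.096     ]
blue [206 208   3   9  21] [206.9047619  212.14285714] [0.43916415 0.00308933 0.096     ]
red [209 186   7   7  39] [211.87179487 189.12820513] [ 0.51101174 -0.00627019  0.066     ]
tray ((309.9646911621094, 196.4588165283203), (15.185907363891602, 14.265549659729004), 4.39870548248291)
[[ 0.47437447 -0.27104486  0.03      ]
 [ 0.51734512 -0.27471497  0.03      ]
 [ 0.51368049 -0.31999682  0.03      ]
 [ 0.47072587 -0.31614088  0.03      ]] [ 0.49403149 -0.29547438  0.03      ] 0.04312709620152755 0.04542990000235641
```

View pics/crop1.png

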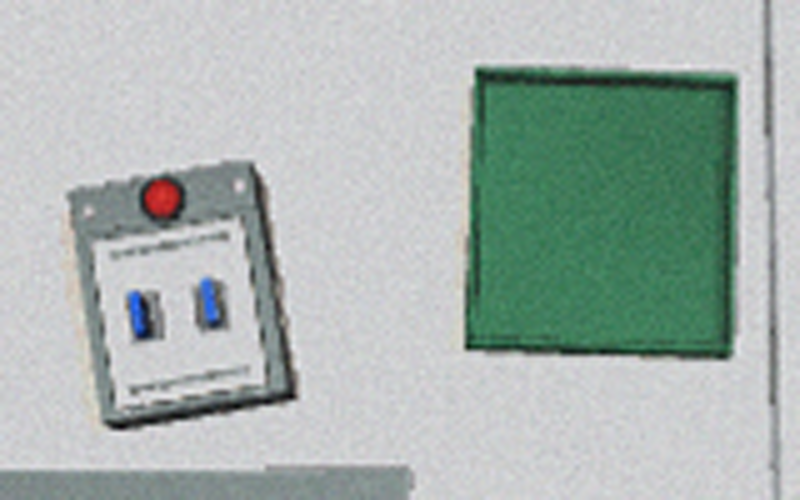

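step_arm([
  [0, -0.029, -0.032, 0, 0],
  [0, -0.029, -0.032, 0, 0],
  [0, -0.029, -0.032, 0, 0],
  [0, -0.029, -0.032, 0, 0],
  [0, -0.029, -0.032, 0, 0],
  [0, -0.029, -0.032, 0, 0],
  [0, -0.029, -0.032, 0, 0],
  [0, -0.029, -0.032, 0, 0],
  [0, -0.029, -0.032, 0, 0],
  [0, -0.029, -0.032, 0, 0],
  [0, -0.029, -0.032, 0, 0],
  [0, -0.029, -0.032, 0, 0],
])

```text
clock: 2.0
position: [0.4176, 0.0699, 0.223]
ee_rot: [180.0, 0.0, 155.0]
ft_force: [1.5, 0.8, 0.3]
opening: 1.0
```

step_arm([
  [0, -0.029, -0.032, 0, 0],
  [0, -0.029, -0.032, 0, 0],
  [0, 0, 0, 0, -0.15],
  [0, 0, 0, 0, -0.15],
  [0, 0, 0, 0, -0.15],
  [0, 0, 0, 0, -0.15],
  [0, 0, 0, 0, 0],
  [0, 0, 0, 0, 0],
  [0, 0, 0, 0, 0],
])

```text
clock: 2.9
position: [0.4428, -0.0109, 0.2228]
ee_rot: [-180.0, 0.0, -170.8]
ft_force: [0.0, 0.2, 0.0]
opening: 1.001
```

Run:
```python
from h import *
s=monitor.read_state();print({k:np.round(s[k],3) for k in s})
f=eyes.grab_frame("wrist");save(f,"wrist1.png");print(f["xyz"],f["attitude"])
print(finder.search_frame("cover","wrist"),finder.tip_of("cover","wrist"))
print(finder.tip_of("cover_left","wrist"))
t=eyes.grab_frame("top");save(t,"top1.png")
B=[(180+x/5,150+y/5) for x,y in [(478,68),(737,75),(732,356),(467,348)]]
w=np.array([px2w(t,p,0.03) for p in B]);print(w,w.mean(0))
```

```text
{'clock': np.float64(2.9), 'joint_pos': array([-2.94700e+00,  8.70100e+00,  1.15494e+02,  3.00000e-03,
        5.57950e+01, -1.02191e+02]), 'qd': array([ 0.043, -0.048,  0.004,  0.063, -0.123, -0.694]), 'tau': array([-3.6000e-02, -3.4811e+01, -2.4839e+01, -2.6000e-02,  6.8000e-02,
        2.4000e-02]), 'position': array([ 0.443, -0.011,  0.223]), 'ee_rot': array([-1.80000e+02,  1.10000e-02, -1.70758e+02]), 'ft_force': array([0.046, 0.192, 0.001]), 'torque': array([ 0.03 , -0.028,  0.07 ]), 'opening': np.float64(1.001)}
[ 0.36006796 -0.02591522  0.38488457] [-1.76093679e+01  6.44806061e-04  9.92244243e+01]
[{'bbox': [224.1, 131.4, 106.8, 111.9], 'confidence': 0.56}] [{'pixel': [280.0, 178.9], 'confidence': 0.66}]Traceback (most recent call last):
  File "<stdin>", line 5, in <module>
ValueError: it knows: cover, other_cover, tray
```

View pics/wrist1.png

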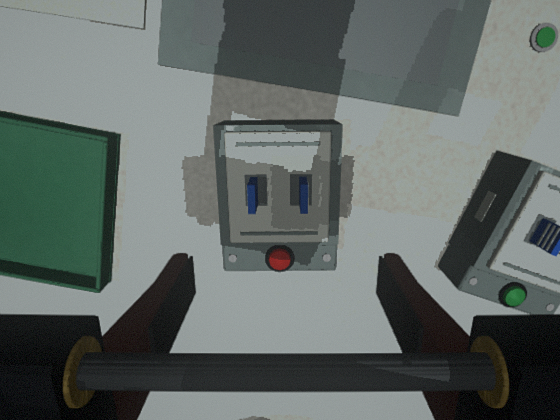

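Run:
```python
from h import *
f=eyes.grab_frame("wrist")
im=cv2.cvtColor(f["pixels"],cv2.COLOR_RGB2BGR)
c=cv2.convertScaleAbs(im[115:275,200:360],alpha=1.5)
cv2.imwrite("pics/crop2.png",cv2.resize(c,(800,800),interpolation=cv2.INTER_CUBIC)[:600])
t=eyes.grab_frame("top")
B=[(180+x/5,150+y/5) for x,y in [(478,68),(737,75),(732,356),(467,348)]]
w=np.array([px2w(t,p,0.03) for p in B]);print(w,w.mean(0))
# prediction for hypothesised pose
hsv=cv2.cvtColor(im,cv2.COLOR_BGR2HSV)
r=cv2.inRange(hsv,(0,150,60),(8,255,255))|cv2.inRange(hsv,(172,150,60),(180,255,255));r[:240]=0;r[275:]=0
m=cv2.moments(r[:, 250:310]);p=(m['m10']/m['m00']+250,m['m01']/m['m00']);print("lamp",p,px2w(f,p,0.066))
for cx,cy,yaw in [(0.443,-0.0175,9.5)]:
    a=np.radians(yaw);Rz=np.array([[np.cos(a),-np.sin(a)],[np.sin(a),np.cos(a)]])
    for n,q,z in [("tabtop+y",(0,22),.098),("tabtop-y",(0,-22),.098),("plate",(50,45),.068),("plate",(50,-45),.068),("plate",(-50,45),.068),("plate",(-50,-45),.068)]:
        P=Rz@(np.array(q)/1000)+[cx,cy];print(n,w2px(f,[*P,z]))
```

```text
[[ 0.59458266 -0.19307006  0.03      ]
 [ 0.58984283 -0.34926346  0.03      ]
 [ 0.41956193 -0.34344938  0.03      ]
 [ 0.42485106 -0.18624743  0.03      ]] [ 0.50720962 -0.26800758  0.03      ]
lamp (278.98397435897436, 259.90384615384613) [ 0.50859464 -0.00778469  0.066     ]
tabtop+y [306.84943425 200.9301071 ]
tabtop-y [251.52697346 201.10079435]
plate [329.49896531 244.36925302]
plate [230.85179173 244.65181036]
plate [333.32893476 133.1209556 ]
plate [225.25105994 133.49273306]
```

View pics/crop2.png

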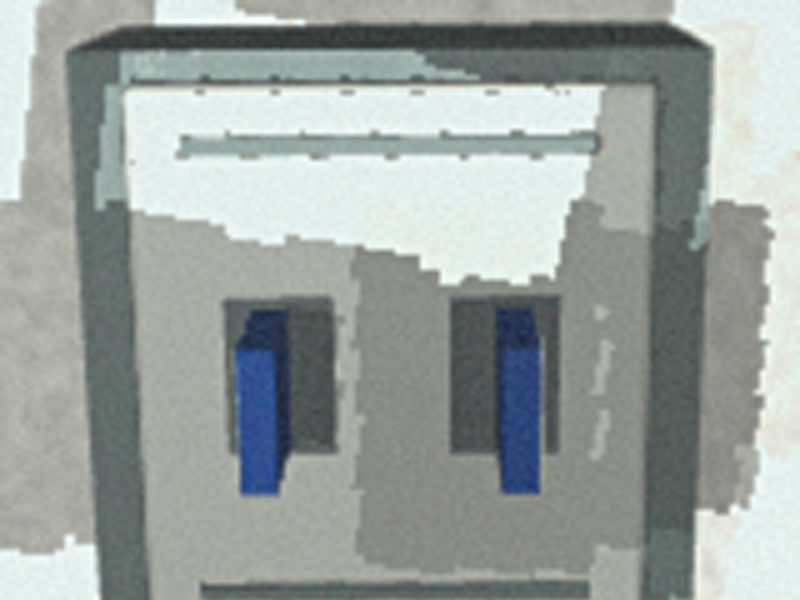

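Run:
```python
from h import *
f=eyes.grab_frame("wrist")
q=lambda x,y,z:px2w(f,(200+x/5,115+y/5),z)
L=q(236,420,.098);Rr=q(540,420,.098);d=Rr-L
print(L,Rr,(L+Rr)/2,np.linalg.norm(d),np.degrees(np.arctan2(d[1],d[0]))-90)
a=q(125,85,.068);b=q(657,82,.068);d=b-a;print((a+b)/2,np.linalg.norm(d),np.degrees(np.arctan2(d[1],d[0]))-90)
t=[q(x,y,.098) for x,y in [(236,350),(280,350),(240,495),(280,495),(498,350),(540,350),(500,495),(540,495)]]
print(np.round(t,4),np.mean(t,0))
```

```text
[ 0.4454682  -0.04283795  0.098     ] [0.43762828 0.00479529 0.098     ] [ 0.44154824 -0.01902133  0.098     ] 0.048274111497123 9.346466825759961
[ 0.39252691 -0.02690103  0.068     ] 0.08849182710460539 9.652959777793484
[[ 0.4341 -0.0443  0.098 ]
 [ 0.433  -0.0375  0.098 ]
 [ 0.4578 -0.0405  0.098 ]
 [ 0.4567 -0.0342  0.098 ]
 [ 0.4275 -0.0038  0.098 ]
 [ 0.4264  0.0027  0.098 ]
 [ 0.451   0.0007  0.098 ]
 [ 0.45    0.0071  0.098 ]] [ 0.44206609 -0.01873617  0.098     ]
```

step_arm([
  [0, 0.0026, -0.0076, 0.02, 0],
  [0, 0, 0, 0.03, 0],
  [0, 0, 0, 0.03, 0],
  [0, 0, 0, 0.03, 0],
  [0, 0, 0, 0.02, 0],
  [0, 0, 0, 0.01, 0],
  [0, 0, 0, 0.009, 0],
  [0, 0, 0, 0, 0],
  [0, 0, 0, 0, 0],
], grip_force=20)

```text
clock: 4.1
position: [0.4419, -0.0189, 0.0742]
ee_rot: [-180.0, 0.0, -170.6]
ft_force: [-0.0, -0.1, -0.3]
opening: 1.0
```

Run:
```python
from h import *
f=eyes.grab_frame("wrist");save(f,"wrist2.png")
f=eyes.grab_frame("scene");im=cv2.cvtColor(f["pixels"],cv2.COLOR_RGB2BGR)[110:230,240:420]
cv2.imwrite("pics/crop3.png",cv2.resize(cv2.convertScaleAbs(im,alpha=1.5),None,fx=4,fy=4))
```

```text
(no output)
```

View pics/wrist2.png

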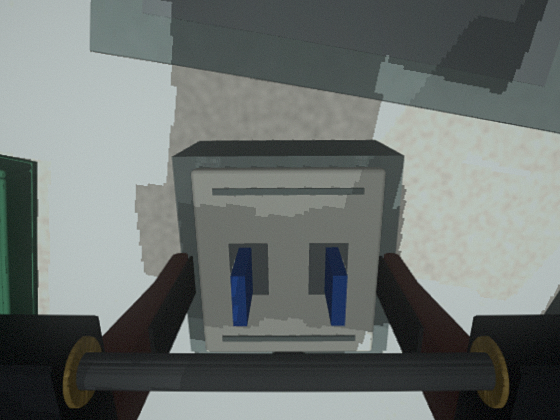

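View pics/crop3.png

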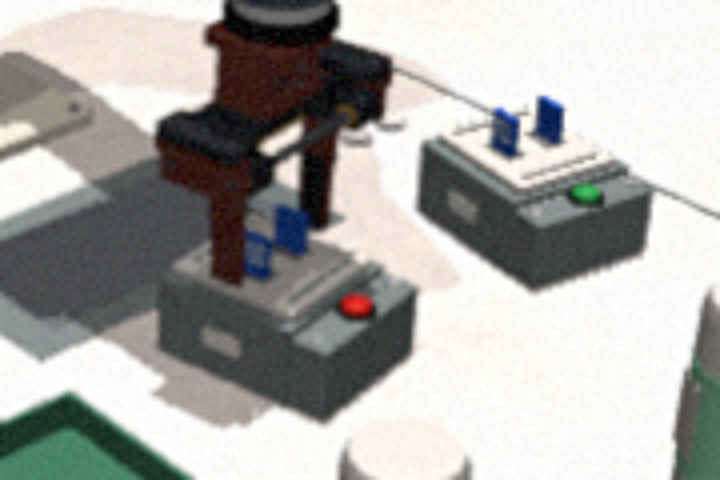

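The tabs sit centred between the open fingers: in the wrist view they are at (240,288) and (335,288), with the fingers at 185 and 390. Closing now.

step_arm([
  [0, 0, 0, 0.002, 0],
  [0.4, 0, 0, 0, 0],
  [0.5, 0, 0, 0, 0],
  [0.6, 0, 0, 0, 0],
  [0.8, 0, 0, 0, 0],
  [0.8, 0, 0, 0, 0],
  [0.8, 0, 0, 0, 0],
  [0.8, 0, 0, 0, 0],
  [0.8, 0, 0, 0, 0],
  [0.8, 0, 0, 0, 0],
], grip_force=20)

```text
clock: 5.2
position: [0.4415, -0.0187, 0.072]
ee_rot: [180.0, 0.0, -170.6]
ft_force: [-2.5, 2.1, 7.2]
opening: 0.344
```

step_arm([
  [0.8, 0, 0, 0, 0],
  [0.8, 0, 0, 0, 0],
  [0.8, 0, 0, -0.01, 0],
  [0.8, 0, 0, -0.01, 0],
  [0.8, 0, 0, 0, 0],
], grip_force=25)

```text
clock: 5.7
position: [0.4424, -0.019, 0.093]
ee_rot: [-180.0, 0.1, -170.6]
ft_force: [-0.0, -0.3, -2.5]
opening: 0.339
```

Run:
```python
from h import *
s=monitor.read_state();print(s["ft_force"],s["opening"],s["position"])
f=eyes.grab_frame("wrist");save(f,"wrist3.png")
f=eyes.grab_frame("scene");im=cv2.cvtColor(f["pixels"],cv2.COLOR_RGB2BGR)[110:230,240:420]
cv2.imwrite("pics/crop4.png",cv2.resize(cv2.convertScaleAbs(im,alpha=1.5),None,fx=4,fy=4))
```

```text
[-0.02585459 -0.2885938  -2.52270774] 0.3387779264377058 [ 0.44235281 -0.01897855  0.09299324]
```

View pics/crop4.png

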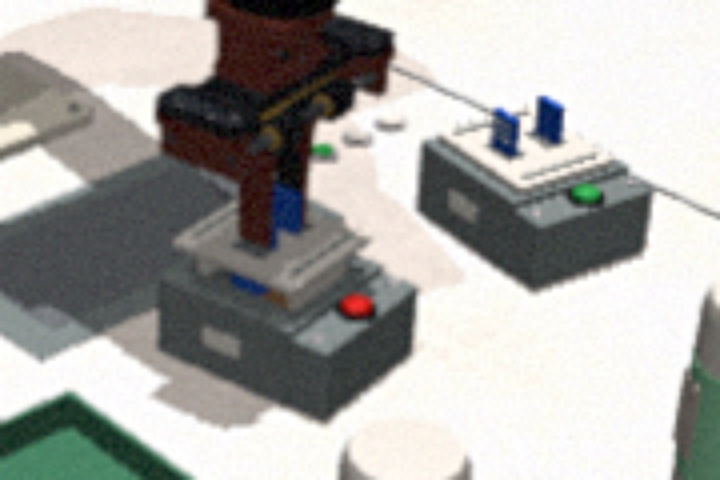

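View pics/wrist3.png

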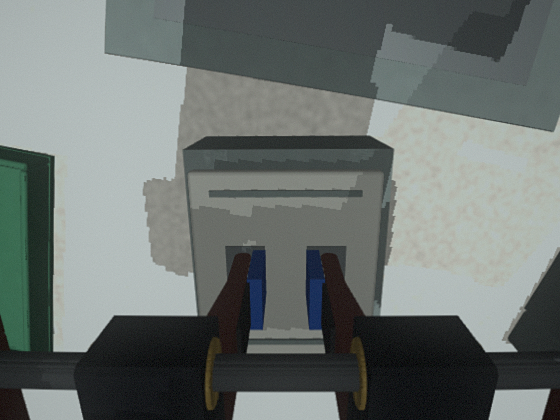

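step_arm([
  [0.8, 0, 0, -0.02, 0],
  [0.8, 0, 0, -0.02, 0],
  [0.8, 0, 0, -0.02, 0],
  [0.8, 0, 0, -0.02, 0],
  [0.8, 0, 0, 0, 0],
  [0.8, 0, 0, 0, 0],
], grip_force=25)

```text
clock: 6.4
position: [0.4412, -0.0189, 0.1713]
ee_rot: [-180.0, 0.0, -170.6]
ft_force: [-0.2, 0.5, -2.2]
opening: 0.331
```

step_arm([
  [0.8, -0.001, -0.012, 0, 0],
  [0.8, -0.0024, -0.0262, 0, 0],
  [0.8, -0.0024, -0.0262, 0, 0],
  [0.8, -0.0024, -0.0262, 0, 0],
  [0.8, -0.0024, -0.0262, 0, 0],
  [0.8, -0.0024, -0.0262, 0, 0],
  [0.8, -0.0024, -0.0262, 0, 0],
  [0.8, -0.0024, -0.0262, 0, 0],
  [0.8, -0.0024, -0.0262, 0, 0],
  [0.8, -0.0024, -0.0262, 0, 0],
  [0.8, -0.001, -0.008, 0, 0],
  [0.8, 0, 0, 0, 0],
])

```text
clock: 7.6
position: [0.5059, -0.2684, 0.1703]
ee_rot: [179.9, -0.1, -170.7]
ft_force: [-1.1, 0.3, -1.8]
opening: 0.335
```

Run:
```python
from h import *
s=monitor.read_state();print(s["ft_force"],s["opening"],s["position"],s["ee_rot"])
f=eyes.grab_frame("wrist");save(f,"wrist4.png")
t=eyes.grab_frame("top");save(t,"top4.png")
f=eyes.grab_frame("scene");save(f,"scene4.png")
print(finder.search_frame("tray","top"))
```

```text
[-1.14181127  0.31366755 -1.76498985] 0.33539971432780935 [ 0.50593263 -0.26838807  0.17030365] [ 1.79934590e+02 -8.44381986e-02 -1.70691297e+02]
[{'bbox': [279.9, 164.2, 47.8, 58.7], 'confidence': 0.83}, {'bbox': [405.6, 174.4, 47.0, 45.8], 'confidence': 0.57}]
```

View pics/wrist4.png

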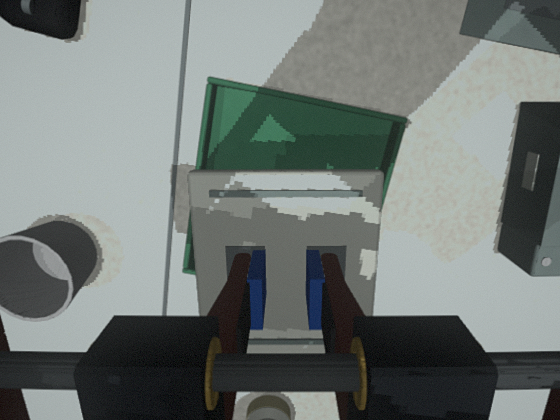

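View pics/scene4.png

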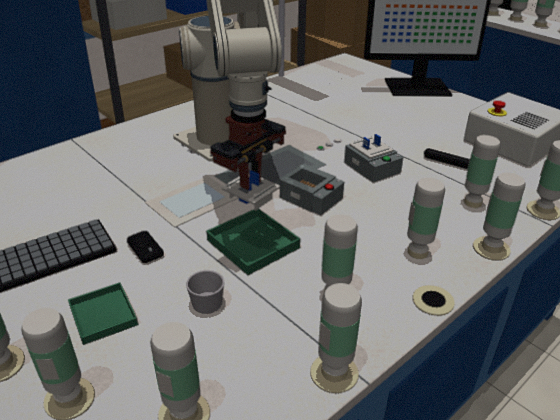

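Run:
```python
from h import *
f=eyes.grab_frame("wrist")
for p in [(208,78),(405,121)]: print(px2w(f,p,.03))
```

```text
[ 0.42282541 -0.34173774  0.03      ]
[ 0.42930321 -0.18451742  0.03      ]
```

step_arm([
  [0.8, 0, 0, 0.01, 0],
  [0.8, 0, 0, 0.02, 0],
  [0.8, 0, 0, 0.02, 0],
  [0.8, 0, 0, 0.02, 0],
  [0.8, 0, 0, 0.02, 0],
  [0.8, 0, 0, 0.015, 0],
  [0.8, 0, 0, 0.01, 0],
  [0.8, 0, 0, 0.005, 0],
  [0.8, 0, 0, 0, 0],
  [0.8, 0, 0, 0, 0],
])

```text
clock: 8.85
position: [0.5069, -0.2676, 0.0522]
ee_rot: [-180.0, 0.0, -170.6]
ft_force: [-0.2, -0.6, -1.0]
opening: 0.336
```

Tray position confirmed to within about 4 mm. I'll creep down until contact.

step_arm([
  [0.8, 0, 0, 0.003, 0],
  [0.8, 0, 0, 0.003, 0],
  [0.8, 0, 0, 0.002, 0],
  [0.8, 0, 0, 0, 0],
  [0.8, 0, 0, 0, 0],
])

```text
clock: 9.35
position: [0.5065, -0.2673, 0.0436]
ee_rot: [180.0, -0.0, -170.6]
ft_force: [1.0, 0.4, -1.4]
opening: 0.339
```

Run:
```python
from h import *
s=monitor.read_state();print(s["ft_force"],s["opening"],s["position"])
f=eyes.grab_frame("scene");im=cv2.cvtColor(f["pixels"],cv2.COLOR_RGB2BGR)[170:290,180:360]
cv2.imwrite("pics/crop5.png",cv2.resize(cv2.convertScaleAbs(im,alpha=1.7),None,fx=4,fy=4))
```

```text
[ 0.98594384  0.37032673 -1.44807646] 0.3387873640560416 [ 0.50649349 -0.2673241   0.0436492 ]
```

View pics/crop5.png

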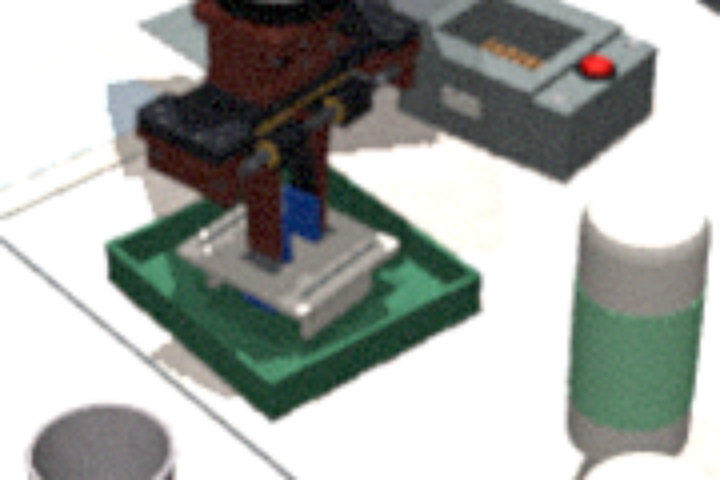

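The cover is over the tray, level, and just about to touch.

step_arm([
  [0.8, 0, 0, 0.001, 0],
  [0.8, 0, 0, 0, 0],
  [0.8, 0, 0, 0, 0],
])

```text
clock: 9.7
position: [0.5067, -0.2675, 0.0431]
ee_rot: [-180.0, 0.0, -170.6]
ft_force: [-0.9, -0.1, 4.9]
opening: 0.338
```

step_arm([
  [0.8, 0, 0, 0.001, 0],
  [0.8, 0, 0, 0, 0],
  [0.8, 0, 0, 0, 0],
])

```text
clock: 10.0
position: [0.5068, -0.2675, 0.043]
ee_rot: [-180.0, 0.0, -170.6]
ft_force: [-3.6, 2.1, 14.2]
opening: 0.342
```

It has touched down. I'll ease off 1 mm and open slowly.

step_arm([
  [0.8, 0, 0, -0.001, 0],
  [0.66, 0, 0, 0, 0],
  [0.6, 0, 0, 0, 0],
  [0.55, 0, 0, 0, 0],
  [0.5, 0, 0, 0, 0],
  [0.45, 0, 0, 0, 0],
  [0.4, 0, 0, 0, 0],
  [0.25, 0, 0, 0, 0],
  [0, 0, 0, 0, 0],
  [0, 0, 0, 0, 0],
  [0, 0, 0, 0, 0],
  [0, 0, 0, 0, 0],
])

```text
clock: 11.2
position: [0.5065, -0.2673, 0.0427]
ee_rot: [180.0, -0.0, -170.6]
ft_force: [1.3, 0.4, -0.3]
opening: 0.994
```

Run:
```python
from h import *
s=monitor.read_state();print(s["ft_force"],s["opening"],s["position"])
f=eyes.grab_frame("wrist");save(f,"wrist6.png")
```

```text
[ 1.34858681  0.40559748 -0.2638012 ] 0.9942501895853177 [ 0.50648645 -0.26734313  0.04265021]
```

View pics/wrist6.png

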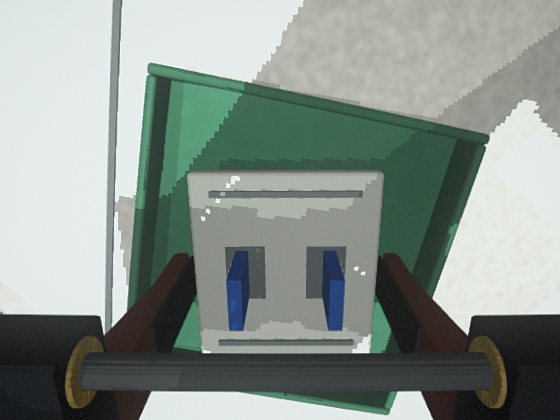

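The tabs have sprung out at (237,290) and (334,290), and the fingers are clear of them. Retreating straight up.

step_arm([
  [0, 0, 0, -0.01, 0],
  [0, 0, 0, -0.03, 0],
  [0, 0, 0, -0.04, 0],
  [0, 0, 0, -0.04, 0],
  [0, 0, 0, -0.04, 0],
  [0, 0, 0, -0.02, 0],
  [0, 0, 0, 0, 0],
  [0, 0, 0, 0, 0],
  [0, 0, 0, 0, 0],
])

```text
clock: 12.15
position: [0.5056, -0.2668, 0.2213]
ee_rot: [179.9, -0.1, -170.6]
ft_force: [0.2, -0.2, 0.0]
opening: 0.998
```

Run:
```python
from h import *
s=monitor.read_state();print(s["ft_force"],s["opening"],s["position"])
f=eyes.grab_frame("wrist");save(f,"wrist7.png");print(finder.tip_of("cover","wrist"))
for d in finder.tip_of("cover","wrist"): print(px2w(f,d["pixel"],.005))
f=eyes.grab_frame("scene");im=cv2.cvtColor(f["pixels"],cv2.COLOR_RGB2BGR)[120:290,180:420]
cv2.imwrite("pics/crop7.png",cv2.resize(cv2.convertScaleAbs(im,alpha=1.6),None,fx=3,fy=3))
```

```text
[ 0.24309928 -0.21924712  0.0368374 ] 0.998111683876229 [ 0.50559075 -0.26683558  0.22130312]
[{'pixel': [285.7, 178.7], 'confidence': 0.93}]
[ 0.50712191 -0.26761001  0.005     ]
```

View pics/crop7.png

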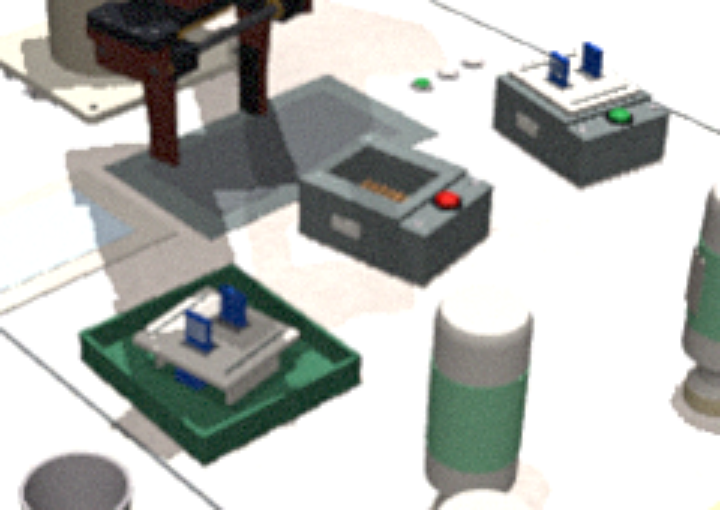

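View pics/wrist7.png

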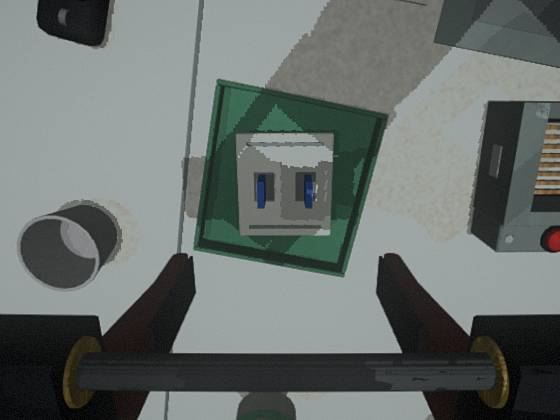

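```bash
python3 -c "
from h import *
print(arm.sign_off())"
```

```text
the job is handed in; nothing more can be done
None
```

I unclipped the red-lamp housing's cover by squeezing both blue tabs, lifted it straight off, and set it down in the larger green tray. I handed the job in at about 12.3 s of the 42 s allowed.

**Last checks:**
- **Position:** the cover lies flat and right way up at about (0.507, -0.268). That is within about 5 mm of my measured tray centre.
- **Release:** both tabs have sprung out. The gripper is open, about 0.15 m above the cover, and reads almost no force.
- **Other cover:** the green-lamp cover is still clipped on and looks unmoved in the last scene picture. I did not measure its position.
- **Touch-down:** pressing the cover onto the tray floor peaked at about 14 N at the wrist, and I eased off before opening the fingers.
- **Disagreement:** the two camera estimates of the tray position differed by about 4 mm, which is well inside the 60 mm allowed. No check failed.

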